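# Set the loaded dish shuttle to its reading position

## Robot

A 6-joint arm with a two-finger parallel gripper is mounted at the origin on a cart in front of the work surface, level with it; the furniture and walls round the work are solid. World frame = base frame: x ahead of the robot, y to its left, z up, the work surface at z = 0. Lengths are in m, angles in rad, forces in N, time in s.
With the tool pointing down it reaches from about 0.4 to 0.825 m from the base axis. Payload 7 kg.
Tool frame: the origin (TCP) lies at the centre of the arm's flange, where the gripper is bolted on; the fingertips stand 178 mm ahead of it and the grasp point (between the pads) lies ahead of it (tcp_to_grasp is the z of the grasp point in the tool frame, in m); z points along the fingers, x is the direction in which the jaws open and shut, and the axes are right-handed (so a half turn about z gives the same grasp; the last joint's range is limited). The gripper opens to 88 mm and grips with 3 to 60 N. Pads are 19 mm wide; open, the fingers measure 130 mm over their backs; the gripper's body (78 mm by 193 mm) begins 47 mm behind the grasp point.
Start: joints at [-1.027, 0.359, 0.012, 0, -1.224, -0.288], TCP at [0.171, -0.653, 0.405] pointing down, gripper open.
Joint ranges: [-3.07, 3.07], [-1.43, 2.12], [-1.02, 1.25], [-3.03, 1.67], [-3.05, -0], [-3.03, 3.03]. Speed limits (rad/s): [2.39, 2.39, 3.01, 3.14, 3.14, 3.14].

## Interface

Orientations are given as [roll, pitch, yaw] about the fixed x, y, z axes, in that order (R = Rz(yaw) Ry(pitch) Rx(roll)).
In Python, from station import get_state, grab_frame, job_done, tcp_to_grasp gives the robot as it stands.
- The arm moves only by the tool drive_tool, never from a script. Its argument "moves" is a list of rows, each a list of 7 numbers: the shift along the tool's x, y, z in mm, then the turn, a rotation vector about the tool's x, y, z in degrees, then the closure, from -1 (fully open) to 1 (shut), so that 0 is half open. In form: [[dx, dy, dz, ax, ay, az, claw], ...]. A call has 1 to 12 rows; each row is the pose to reach, as a shift and turn from the pose commanded when the call began, along the tool's axes at that moment; what a row does not reach only later rows make up. A row lasts 1/8 s, in which the tool goes at most 62.5 mm and 10.7 degrees, less where a joint would pass 70% of its speed; a pose out of reach is approached as far as the arm can. A call with a gripper value outside its range is refused whole. The fingers move at their own pace and stop on an object; "grip_force" is the grip in N (left out, the last holds). Time passes only in rows, so rows that repeat a pose let the fingers close. It gives the time, the measured TCP pose, the force and the opening at its end, in the units of the state.
- get_state(): the state, without advancing time (a new reading comes with each control period).
- grab_frame(name): name is "scene" or "top" or "wrist"; returns a dict with "img" (480x640x3 uint8, red, green, blue), "range_z" (480x640 float32, m along the optical axis (not along the pixel's ray), 0 where there is no reading), "fovy" (degrees; the focal length in pixels is half the picture's height over the tangent of half this angle, whatever the lens; pixels are square), "cx", "cy" (the principal point, pixels), "k1" (the pictures are not rectified: a ray, as slopes to the right and down, at radius r is drawn at 1 + k1 r^2 times it, then the intrinsics apply), "rvec" (rotation vector, rad) and "tvec" (3), from world to camera coordinates, as OpenCV has them. Camera axes: x right, y down, z forward; pixel columns grow to the right and rows downward; lengths in m; the calibration is good to about 2 mm. A picture is of the moment at which its call begins.
- job_done(): hands the job in, once; it reports no verdict.
The state is a dict: "t": time; "q": joint angles; "qd": joint speeds; "joint_efforts": joint torques, N m; "eef_pos": TCP position; "ee_rot": TCP orientation; "force": force on the tool from outside, world axes, zero at the start; "moment": the same for the moment, N m; "width": finger opening in m.
Only numpy, scipy, OpenCV 4.12 (cv2) and the standard library are available. Lean on these libraries where they do the work, as an engineer would, in place of code of your own. Each camera call takes 0.05 s, during which the arm holds its last target. There are 200 camera calls.

## Task

One of the two reading stations has a petri dish lying in its sprung shuttle. With the fingertips push that shuttle's upright push plate in until it is practically at its end stop, and let it go, so that it springs part of the way back and is caught at the reading position by its stop pin, which drops by itself. Then press that station's round key right down and let go; the dish stays in its nest, and the stop pin, the empty station and the other things on the bench are left alone.

Things in the scene. Friction and masses are not known exactly. Their poses are not given: they have to be found in the camera images.
- station_a: white reading station with the petri dish in its shuttle (the one to work on; on the left or the right). Fixed. Origin on the worktop right under the middle of its bridge, z up, x = push direction of its shuttle (yaw within 0.25 rad of world x), y left. Base plate 12 mm thick, x -140..+85, y -115..+70 mm. The bridge spans the shuttle at x -18..+18, y -73..+73 mm, top 75 mm high
- station_b: white reading station with an empty shuttle (leave alone), else the same as the loaded one. Fixed. Origin on the worktop right under the middle of its bridge, z up, x = push direction of its shuttle (yaw within 0.25 rad of world x), y left. Base plate 12 mm thick, x -140..+85, y -115..+70 mm. The bridge spans the shuttle at x -18..+18, y -73..+73 mm, top 75 mm high
- push_a (a point): point on the front face (facing the robot, normal = station's -x) of the upright black push plate at the loaded shuttle's front end; plate 66 mm wide, 8 mm thick, 24 to 77 mm above the worktop, this point mid-width, 60 mm up. Shuttle home: at x -125 mm, y 0 of the station; moves with the shuttle
- push_b (a point): point on the front face (facing the robot, normal = station's -x) of the upright black push plate at the empty shuttle's front end; plate 66 mm wide, 8 mm thick, 24 to 77 mm above the worktop, this point mid-width, 60 mm up. Shuttle home: at x -125 mm, y 0 of the station; moves with the shuttle
- shuttle_a (a joint): travel of the loaded shuttle in m: 0 = sprung home towards the robot, 0.050 = end stop, about 0.032 = caught by the stop pin (reading position). Spring force 3.6 N at home to 6.6 N at the end stop, damper 35 N per m/s. Beyond about 0.033 the pin drops in; let go before that, it returns home
- shuttle_b (a joint): the same for the empty shuttle
- nest_a (a point): middle of the floor of the round dish nest in the loaded shuttle, 24 mm above the worktop, 92 mm behind the push plate's front face; ring-shaped rim 72 mm across, 6 mm high. It moves with the shuttle
- pin_a (a joint): stop pin of the loaded station (steel pin with a 16 mm knob on top of the bridge, at x 0, y +44 mm of the station), in m: 0 = raised, riding on the shuttle, 0.008 = dropped in and catching the shuttle. It works by itself
- pin_a_head (a point): middle of the top of that pin's knob, 97 mm above the worktop when raised
- key_a_top (a point): middle of the top of the loaded station's round grey key, 26 mm across, in a black housing on the base plate, to the right of the shuttle (x -75, y -88 mm of the station); pressed straight down
- key_a (a joint): travel of that key in m: 0 = up, 0.006 = fully down, which takes 5 N; it springs back when let go
- key_b (a joint): the same for the key of the empty station
- dish: petri dish with lid, 62 mm across, 14 mm high, lying loose in the nest of the loaded shuttle; origin at the centre of its underside
- spare_dish: second petri dish, 62 mm across, 14 mm high, lying on the worktop, not used; origin at the centre of its underside
- lab_timer: white timer 62 x 62 x 18 mm lying on the worktop, not used; origin at the centre of its underside
- glass_beaker: glass beaker 52 mm across, 68 mm high, not used; origin at the centre of its underside
- felt_marker: felt marker 136 mm long (along its y), 13 mm thick, lying on the worktop, not used; origin at the centre of its underside

How it is judged:
On the way, in this order (a step that is already met when the one before it is completed fails the run):
1. the loaded shuttle is pushed in nearly to its end stop (value of joint shuttle_a above 0.042 m), for 0.05 s.
2. the shuttle is let go and has come back to rest against its dropped stop pin (value of joint shuttle_a between 0.029 and 0.0355 m and value of joint pin_a above 0.005 m and contact force between each of the arm, the fingers and shuttle_a below 0.1 N), for 0.2 s.
3. the loaded station's key is pressed right down (value of joint key_a above 0.0042 m), for 0.05 s.
At the end, for the whole second after the job is handed in: Loaded shuttle caught at 29 to 35.5 mm of travel, its pin dropped over 5 mm; key up again (within 1.2 mm); dish at rest, flat in its nest (within 8 mm of its middle, raised less than 4 mm); empty station's shuttle (within 3 mm) and key (within 1.2 mm) at home (value of joint shuttle_a between 0.029 and 0.0355 m and value of joint pin_a above 0.005 m and horizontal distance between dish and nest_a below 0.008 m and z of dish in the frame of nest_a below 0.004 m and angle between dish's own z axis and vertical below 0.1 rad and value of joint each of key_a, key_b below 0.0012 m and value of joint shuttle_b below 0.003 m and linear speed of dish below 0.02 m/s); the robot touches nothing.
It fails at once if the key is pressed before the shuttle is caught (value of joint key_a above 0.003 m and not (value of joint shuttle_a between 0.029 and 0.0355 m and value of joint pin_a above 0.005 m)).
It fails at once if the empty station's shuttle or key is operated (value of joint shuttle_b above 0.008 m or value of joint key_b above 0.003 m).
It fails at once if the dish is handled, lifted or leaves its nest (z of dish in the frame of nest_a above 0.008 m or horizontal distance between dish and nest_a above 0.015 m or contact force between any of the arm, the fingers and dish above 1 N).
It fails at once if the stop pin is handled (contact force between any of the fingers, the arm and pin_a above 1.5 N).
It fails at once if another thing on the bench is moved by more than 20 mm (distance of any of spare_dish, lab_timer, glass_beaker, felt_marker from where it was at the start of the episode above 0.02 m).
It also fails if it takes over 40 s, if anything falls off the work surface, if the arm or the gripper's body presses on something with over 40 N, if the wrist force passes 120 N, or if a joint passes its speed limit or range.

## Working session

There is one attempt and no reset: what is moved stays moved. The work goes in short steps, Python scripts to look and compute and a tool call to move; the robot and the scene stay as the last step left them, time stands still between calls to the robot, and variables do not carry over. Pictures are saved under pics/ and viewed, about 8 in all and at most 12, crops included, and the job is handed in when it is done.

Besides the shell and the picture viewer there is one more tool, called by a JSON object that holds its "api" and its "payload", one argument or row to a line. drive_tool: Moves the arm, as the interface text tells. Its arguments: {"type":"object","properties":{"moves":{"type":"array"},"grip_force":{"type":"number"}},"required":["moves"]}

```bash
mkdir -p pics; cat > h.py <<'E'
import numpy as np, cv2
from station import *
def K(f):
    fl=240/np.tan(np.radians(f["fovy"])/2); return fl
def to_world(f,u,v,z=None):
    """pixel -> world; by plane z, or by depth when z is None"""
    fl=K(f); d=np.array([(u-f["cx"])/fl,(v-f["cy"])/fl]); p=d.copy()
    for _ in range(20): p=d/(1+f["k1"]*(p@p))
    R=cv2.Rodrigues(np.array(f["rvec"],float))[0]; t=np.array(f["tvec"],float)
    ray=np.append(p,1); c=-R.T@t; w=R.T@ray
    s=f["range_z"][int(v),int(u)] if z is None else (z-c[2])/w[2]
    return c+s*w
def to_pix(f,X):
    R=cv2.Rodrigues(np.array(f["rvec"],float))[0]; c=R@np.array(X)+np.array(f["tvec"],float)
    p=c[:2]/c[2]; p=p*(1+f["k1"]*(p@p)); return p*K(f)+[f["cx"],f["cy"]]
def save(f,n): cv2.imwrite(n,f["img"][:,:,::-1])
E
python3 - <<'E'
from h import *
import pickle
for n in ("top","scene"):
    f=grab_frame(n); save(f,f"pics/{n}1.png"); pickle.dump(f,open(f"{n}1.pkl","wb")); print(n,f["fovy"],f["k1"],f["tvec"])
print(tcp_to_grasp); print(get_state())
E
```

```text
top 43.8048243892681 -0.06295910202715234 [-0.01282119  0.5173285   1.33345099]
scene 47.814722604324906 -0.1392031091540228 [0.3426009  0.34191447 1.11416256]
0.1593
{'t': 0.1, 'q': array([-1.02691121e+00,  3.59332315e-01,  1.11657377e-02, -3.00447191e-04,
       -1.22408364e+00, -2.88090900e-01]), 'qd': array([ 6.84073425e-06, -9.10156809e-04,  2.35963976e-03,  2.78061463e-03,
        1.52254974e-03, -1.12064976e-03]), 'joint_efforts': array([-1.98026522e-03, -5.84163058e+01,  2.93750721e+01,  7.01541245e+00,
        1.01615384e-02, -8.98678900e-05]), 'eef_pos': array([ 0.17073699, -0.65288344,  0.40381324]), 'ee_rot': array([-3.14145035e+00, -1.47422379e-03,  1.82648814e+00]), 'force': array([-0.36595866, -0.59003001, -0.1286412 ]), 'moment': array([ 0.00124176,  0.03273679, -0.0330598 ]), 'width': 0.08799675613002281}
```

View pics/top1.png

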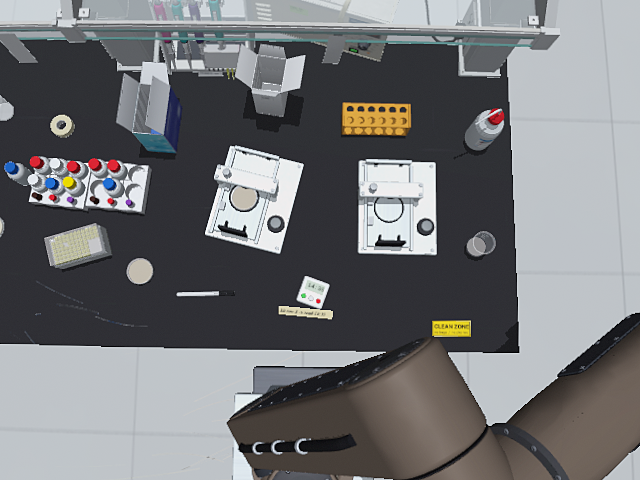

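View pics/scene1.png

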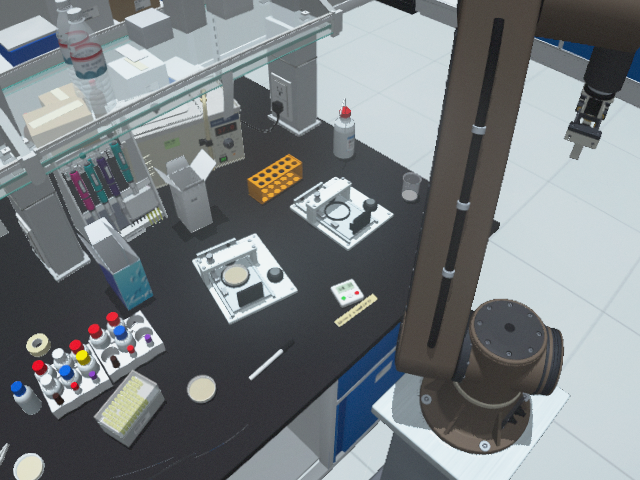

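Top view: the loaded station is the left one (dish at 243,198; push plate at about 237,228; key at 275,224). The shelf is behind it, and a marker and timer lie in front.

```bash
python3 - <<'E'
from h import *
import pickle
f=pickle.load(open("top1.pkl","rb")); im=f["img"]; 
big=cv2.resize(im[130:270,190:310],None,fx=5,fy=5,interpolation=cv2.INTER_CUBIC)[:,:,::-1]; cv2.imwrite("pics/crop1.png",big)
m=(im.min(2)>140).astype(np.uint8); m[:, :200]=0;m[:,310:]=0;m[:140]=0;m[258:]=0
cs,_=cv2.findContours(m,cv2.RETR_EXTERNAL,cv2.CHAIN_APPROX_NONE); c=max(cs,key=cv2.contourArea)
P=np.array([to_world(f,*p[0],z=.012)[:2] for p in c])
r=cv2.minAreaRect((P*1000).astype(np.float32)); print("rect",r)
B=cv2.boxPoints(r);print(B)
# key, plate via depth & darkness
d=np.array([[*to_world(f,u,v),u,v,im[v,u].max()] for v in range(140,258) for u in range(200,310) if f["range_z"][v,u]>0])
dark=d[d[:,5]<90]; 
k=dark[(abs(dark[:,3]-275)<12)&(abs(dark[:,4]-224)<12)]; print("key region z",np.percentile(k[:,2],[5,50,95]))
kt=k[k[:,2]>np.percentile(k[:,2],95)-.006]; print("key top",kt.mean(0),len(kt))
p=dark[(abs(dark[:,3]-237)<22)&(abs(dark[:,4]-228)<14)&(dark[:,2]>.05)]; print("plate",len(p),p.mean(0) if len(p) else 0, p.min(0)[:3],p.max(0)[:3])
s=pickle.load(open("scene1.pkl","rb"));cv2.imwrite("pics/crop2.png",cv2.resize(s["img"][225:325,185:305],None,fx=5,fy=5,interpolation=cv2.INTER_CUBIC)[:,:,::-1])
E
```

```text
rect ((608.9022827148438, 135.21469116210938), (200.80630493164062, 228.3214111328125), 76.40560150146484)
[[474.34045  64.45758]
 [696.2652   10.79129]
 [743.4641  205.9718 ]
 [521.53937 259.6381 ]]
key region z [0.0048738  0.02312055 0.02900827]
key top [5.41534027e-01 7.49607270e-02 2.57791481e-02 2.75342857e+02
 2.24157143e+02 5.85714286e+01] 70
plate 117 [5.18640734e-01 1.70624529e-01 7.15779536e-02 2.31692308e+02
 2.29897436e+02 3.44358974e+01] [0.5099565  0.13934974 0.05164772] [0.52802018 0.20125289 0.08264249]
```

View pics/crop1.png

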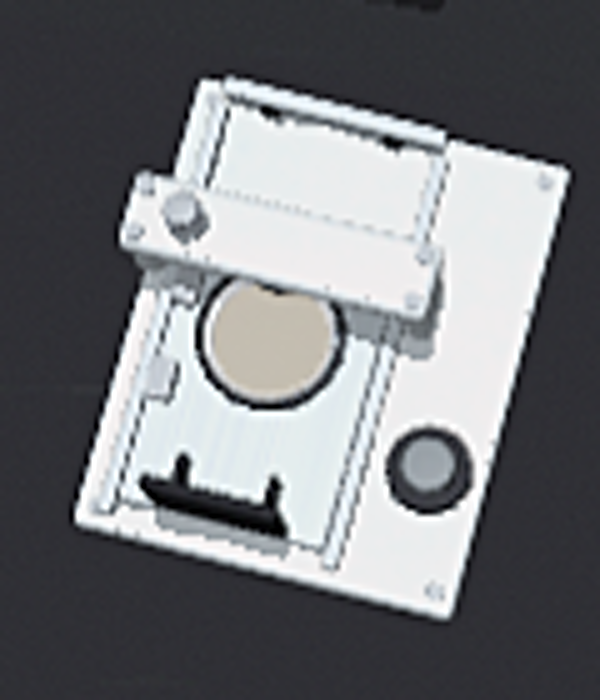

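```bash
cat >> h.py <<'E'
from scipy.spatial.transform import Rotation as Ro
YAW=-0.2373; O=np.array([.6374,.1434,0])
RS=Ro.from_euler('z',YAW)
def st(p): return RS.apply(p)+O
def inv(p): return RS.inv().apply(np.array(p)-O)
def delta(tip, yaw=YAW+np.pi/2):
    """mm shift in tool axes and turn (deg) bringing fingertips to world point, tool down"""
    s=get_state(); R=Ro.from_euler('xyz',s["ee_rot"])
    T=Ro.from_euler('xyz',[np.pi,0,yaw]); tgt=np.array(tip)+[0,0,.178]
    return np.round(R.inv().apply(tgt-s["eef_pos"])*1000,1), np.round(np.degrees((R.inv()*T).as_rotvec()),2)
E
python3 - <<'E'
from h import *
import pickle
f=pickle.load(open("top1.pkl","rb"))
pz=[to_world(f,u,v)[2] for v in range(220,225) for u in range(273,279)]; print("keytop z",np.median(pz))
z=np.median(pz)
g=f["img"].astype(int)
m=np.zeros((480,640),np.uint8); sub=g[212:236,263:290].mean(2); m[212:236,263:290]=((sub>95)&(sub<190))
n,l,stt,ce=cv2.connectedComponentsWithStats(m); i=l[222,276]; print(stt[i],ce[i]); w=to_world(f,*ce[i],z=z); print("key",w,inv(w),"nominal",st([-.075,-.088,.03]))
for n,p in dict(pin=[0,.044,.097],push=[-.125,0,.06],dish=[-.033,0,.04]).items(): print(n,st(p),to_pix(f,st(p)))
print("via",delta([.45,-.25,.22])); print("front",delta(st([-.165,0,.10])))
E
```

```text
keytop z 0.034756392699302974
[270 218  11  10  87] [275.16091954 222.35632184]
key [0.54416297 0.07498569 0.03475639] [-0.0745414  -0.08841517  0.03475639] nominal [0.54381482 0.07549703 0.03      ]
pin [0.64774348 0.18616695 0.097     ] [225.51918319 171.36827593]
push [0.51590297 0.17278489 0.06      ] [231.32369471 231.92122496]
dish [0.60532478 0.15115761 0.04      ] [243.04752733 195.6427939 ]
via (array([319.1, 372.1,   6.2]), array([-0.03, -0.08, 28.25]))
front (array([730.3, 507.5, 126.8]), array([-0.03, -0.08, 28.25]))
```

{"api": "drive_tool", "payload": {
  "moves": [
    [50,60,0,0,0,0,1],
    [90,110,0,0,0,6,1],
    [140,160,0,0,0,12,1],
    [190,210,0,0,0,18,1],
    [230,260,0,0,0,23,1],
    [280,310,0,0,0,28.2,1],
    [320,370,0,0,0,28.2,1],
    [360,385,0,0,0,28.2,1],
    [415,400,0,0,0,28.2,1],
    [470,415,0,0,0,28.2,1],
    [525,430,0,0,0,28.2,1],
    [580,450,0,0,0,28.2,1]
  ]
}}

```text
t: 1.6
eef_pos: [0.4582, 0.0173, 0.4048]
ee_rot: [3.141, -0.0, 1.335]
force: [1.8, 0.5, 0.1]
width: 0.0002
```

```bash
python3 - <<'E'
from h import *
print(delta(st([-.165,0,.10])))
E
```

```text
(array([164.7, -20.3, 126.9]), array([ 0.02, -0.02,  0.06]))
```

{"api": "drive_tool", "payload": {
  "moves": [
    [50,-6,10,0,0,0,1],
    [100,-12,40,0,0,0,1],
    [150,-20,80,0,0,0,1],
    [165,-20,127,0,0,0,1],
    [165,-20,150,0,0,0,1],
    [165,-20,172,0,0,0,1],
    [165,-20,172,0,0,0,1],
    [165,-20,172,0,0,0,1]
  ]
}}

```text
t: 2.6
eef_pos: [0.4783, 0.1806, 0.2333]
ee_rot: [3.141, -0.0, 1.335]
force: [0.3, -0.3, 0.3]
width: 0.0001
```

```bash
python3 - <<'E'
from h import *
s=get_state(); print(inv(s["eef_pos"]-np.array([0,0,.178])),s["ee_rot"],s["force"])
f=grab_frame("scene"); cv2.imwrite("pics/s2.png",cv2.resize(f["img"][180:330,150:350],None,fx=4,fy=4)[:,:,::-1])
E
```

```text
[-0.16336787 -0.001263    0.05534014] [ 3.14111601e+00 -3.29145303e-04  1.33458723e+00] [ 0.34615514 -0.29448086  0.27150751]
```

View pics/s2.png

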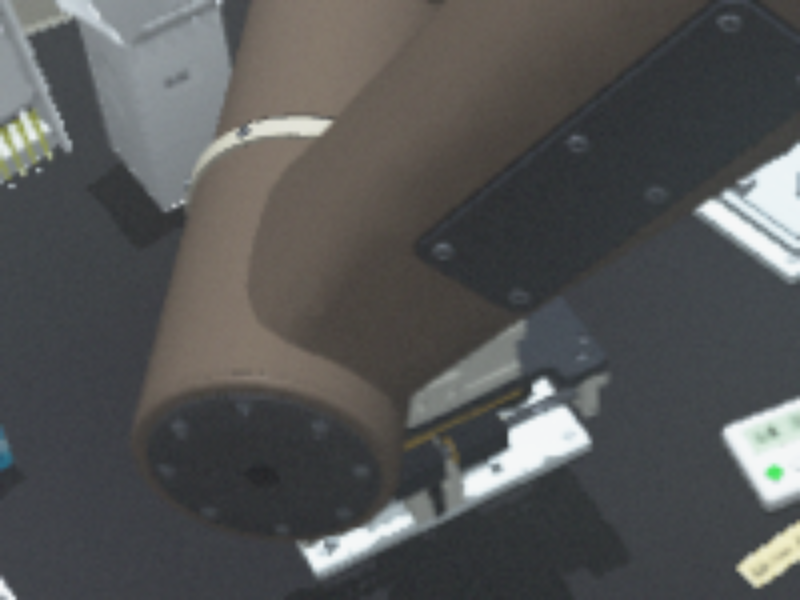

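The scene view is mostly blocked by the arm. The closed fingers (440,480) stand in front of the plate. Pushing in now, while watching the force.

{"api": "drive_tool", "payload": {
  "moves": [
    [0,10,0,0,0,0,1],
    [0,20,0,0,0,0,1],
    [0,25,0,0,0,0,1],
    [0,30,0,0,0,0,1],
    [0,34,0,0,0,0,1],
    [0,34,0,0,0,0,1]
  ]
}}

```text
t: 3.4
eef_pos: [0.511, 0.1724, 0.2326]
ee_rot: [-3.141, 0.0, 1.334]
force: [-3.5, 2.0, 2.7]
width: -0.0
```

{"api": "drive_tool", "payload": {
  "moves": [
    [0,6,0,0,0,0,1],
    [0,12,0,0,0,0,1],
    [0,18,0,0,0,0,1],
    [0,24,0,0,0,0,1],
    [0,30,0,0,0,0,1],
    [0,35,0,0,0,0,1],
    [0,35,0,0,0,0,1],
    [0,35,0,0,0,0,1]
  ]
}}

```text
t: 4.4
eef_pos: [0.5445, 0.1642, 0.2325]
ee_rot: [-3.14, 0.001, 1.334]
force: [-5.7, 2.4, 4.0]
width: 0.0004
```

```bash
python3 - <<'E'
from h import *
s=get_state(); print(inv(s["eef_pos"]-np.array([0,0,.178])),s["ee_rot"],s["force"])
f=grab_frame("wrist"); save(f,"pics/w1.png")
E
```

```text
[-0.09514731 -0.0015729   0.05449773] [-3.14034988e+00  5.65891562e-04  1.33424689e+00] [-5.7065457   2.43573679  4.01340505]
```

View pics/w1.png

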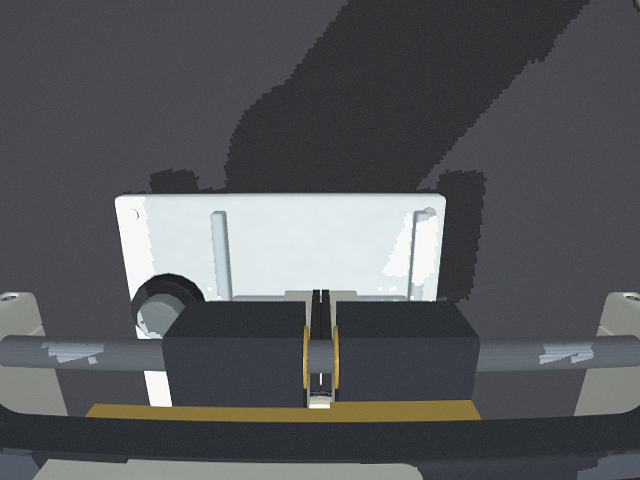

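The wrist view shows the push in progress, with the shuttle plate hidden behind the fingers. The force (about 6 N) fits roughly 40 mm of travel, so I'm going on to the end stop.

{"api": "drive_tool", "payload": {
  "moves": [
    [0,2,0,0,0,0,1],
    [0,4,0,0,0,0,1],
    [0,5,0,0,0,0,1],
    [0,5,0,0,0,0,1]
  ]
}}

```text
t: 4.95
eef_pos: [0.5493, 0.1631, 0.2325]
ee_rot: [-3.14, 0.001, 1.334]
force: [-6.4, 2.3, 3.3]
width: 0.0004
```

{"api": "drive_tool", "payload": {
  "moves": [
    [0,2,0,0,0,0,1],
    [0,3,0,0,0,0,1],
    [0,3,0,0,0,0,1]
  ]
}}

```text
t: 5.32
eef_pos: [0.5522, 0.1624, 0.2325]
ee_rot: [-3.14, 0.001, 1.334]
force: [-5.3, 2.5, 4.6]
width: 0.0003
```

{"api": "drive_tool", "payload": {
  "moves": [
    [0,1,0,0,0,0,1],
    [0,2,0,0,0,0,1],
    [0,2,0,0,0,0,1]
  ]
}}

```text
t: 5.7
eef_pos: [0.5532, 0.1622, 0.2325]
ee_rot: [-3.138, 0.001, 1.334]
force: [-12.8, 6.9, 7.9]
width: 0.0004
```

{"api": "drive_tool", "payload": {
  "moves": [
    [0,1,0,0,0,0,1],
    [0,2,0,0,0,0,1],
    [0,2,0,0,0,0,1]
  ]
}}

```text
t: 6.08
eef_pos: [0.5538, 0.1621, 0.2325]
ee_rot: [-3.136, 0.001, 1.334]
force: [-21.7, 10.2, 15.2]
width: 0.0007
```

End stop reached: the force jumped and the motion stopped. Releasing.

{"api": "drive_tool", "payload": {
  "moves": [
    [0,-6,0,0,0,0,1],
    [0,-14,0,0,0,0,1],
    [0,-24,0,0,0,0,1],
    [0,-40,0,0,0,0,1],
    [0,-60,0,0,0,0,1],
    [0,-80,0,0,0,0,1],
    [0,-80,-30,0,0,0,1],
    [0,-80,-85,0,0,0,1],
    [0,-80,-85,0,0,0,1],
    [0,-80,-85,0,0,0,1]
  ]
}}

```text
t: 7.32
eef_pos: [0.4781, 0.1803, 0.3178]
ee_rot: [3.141, -0.001, 1.335]
force: [-0.1, 0.1, -0.6]
width: 0.0005
```

```bash
python3 - <<'E'
from h import *
s=get_state(); print(inv(s["eef_pos"]-np.array([0,0,.178])),s["ee_rot"],s["force"])
print("above key",delta(st([-.075,-.088,.060])))
f=grab_frame("wrist"); save(f,"pics/w2.png")
for n,p in dict(push_home=[-.125,0,.077],push32=[-.093,0,.077],pinup=[0,.044,.097],pindn=[0,.044,.089],key=[-.075,-.088,.035]).items(): print(n,to_pix(f,st(p)))
E
```

```text
[-0.16351517 -0.00160208  0.13983591] [ 3.14134548e+00 -9.40779753e-04  1.33470443e+00] [-0.10040464  0.13428742 -0.57402528]
above key (array([-86.6,  88.4,  79.8]), array([ 0.01, -0.05,  0.07]))
push_home [323.6447947  317.20625286]
push32 [323.41865834 358.37143053]
pinup [383.08706398 481.2944689 ]
pindn [381.4878834  472.02889439]
key [215.06316793 346.05949738]
```

View pics/w2.png

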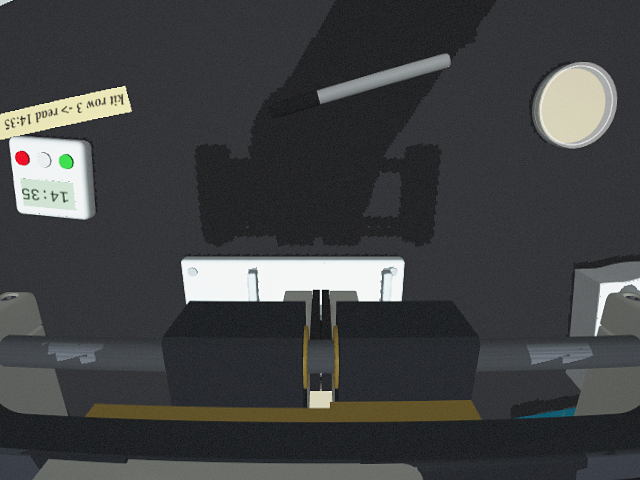

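The wrist view looks back past the fingers and hides the shuttle. I'll move the arm to the right so the top camera can see it.

{"api": "drive_tool", "payload": {
  "moves": [
    [-50,10,0,0,0,0,1],
    [-100,20,0,0,0,0,1],
    [-150,30,0,0,0,0,1],
    [-200,40,0,0,0,0,1],
    [-250,50,0,0,0,0,1],
    [-280,50,0,0,0,0,1],
    [-280,50,0,0,0,0,1]
  ]
}}

```text
t: 8.25
eef_pos: [0.4609, -0.1053, 0.3163]
ee_rot: [-3.139, 0.001, 1.331]
force: [0.3, -0.1, -0.2]
width: 0.0007
```

```bash
python3 - <<'E'
from h import *
print("above key",delta(st([-.075,-.088,.060])))
f=grab_frame("top"); cv2.imwrite("pics/t2.png",cv2.resize(f["img"][130:270,190:310],None,fx=5,fy=5,interpolation=cv2.INTER_CUBIC)[:,:,::-1])
for n,p in dict(push_home=[-.121,0,.077],push32=[-.089,0,.077],pinup=[0,.044,.097],pindn=[0,.044,.089],key=[-.075,-.088,.035],dish=[-.001,0,.04]).items(): print(n,(to_pix(f,st(p))-[190,130])*5)
d=np.array([[*inv(to_world(f,u,v)),f["img"][v,u].max()] for v in range(160,258) for u in range(200,300) if f["range_z"][v,u]>0])
p=d[(d[:,3]<90)&(d[:,2]>.065)&(abs(d[:,1])<.04)]; print("plate",len(p),p.mean(0))
p=d[(abs(d[:,0])<.006)&(abs(d[:,1]-.044)<.006)]; print("pin z",np.percentile(p[:,2],[10,50,90,100]))
E
```

```text
above key (array([195.4,  37.9,  78. ]), array([-0.16,  0.06, -0.13]))
push_home [204.33074356 494.93246388]
push32 [223.48584592 427.25240671]
pinup [177.59591596 206.84137963]
pindn [179.94844191 211.4883089 ]
key [424.65866922 462.4079128 ]
dish [283.5405452  263.60151003]
plate 39 [-1.45785535e-01 -1.58735366e-02  3.87388471e-01  6.32820513e+01]
pin z [0.08397254 0.0887892  0.09273812 0.09402184]
```

View pics/t2.png

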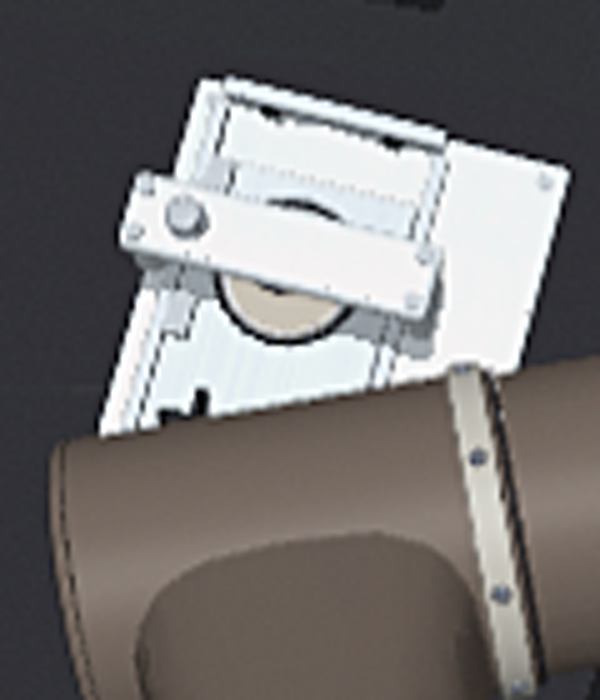

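The shuttle is caught: the plate rib and dish have moved about 32 mm, and the pin knob (186,217) reads lower, near 89 mm. Next, the key.

{"api": "drive_tool", "payload": {
  "moves": [
    [50,10,0,0,0,0,1],
    [100,20,0,0,0,0,1],
    [150,30,0,0,0,0,1],
    [195,38,0,0,0,0,1],
    [195,38,30,0,0,0,1],
    [195,38,60,0,0,0,1],
    [195,38,80,0,0,0,1],
    [195,38,88,0,0,0,1],
    [195,38,88,0,0,0,1]
  ]
}}

```text
t: 9.43
eef_pos: [0.5445, 0.0775, 0.2292]
ee_rot: [-3.141, 0.001, 1.335]
force: [0.1, 0.9, 0.4]
width: 0.0002
```

```bash
python3 - <<'E'
from h import *
s=get_state(); print(inv(s["eef_pos"]-np.array([0,0,.178])),s["ee_rot"],s["force"])
print("key",delta(st([-.075,-.088,.035])))
E
```

```text
[-0.07480276 -0.08587426  0.05119106] [-3.14067600e+00  9.31696539e-04  1.33522750e+00] [0.06451729 0.94003074 0.40538795]
key (array([-2.1, -0.2, 16.2]), array([-0.05,  0.05,  0.1 ]))
```

{"api": "drive_tool", "payload": {
  "moves": [
    [-2,0,5,0,0,0,1],
    [-2,0,10,0,0,0,1],
    [-2,0,15,0,0,0,1],
    [-2,0,18,0,0,0,1],
    [-2,0,18,0,0,0,1]
  ]
}}

```text
t: 10.05
eef_pos: [0.5442, 0.0749, 0.2116]
ee_rot: [-3.141, 0.0, 1.334]
force: [-0.5, -0.8, 3.0]
width: 0.0005
```

{"api": "drive_tool", "payload": {
  "moves": [
    [0,0,2,0,0,0,1],
    [0,0,3,0,0,0,1],
    [0,0,3,0,0,0,1]
  ]
}}

```text
t: 10.42
eef_pos: [0.5442, 0.075, 0.2088]
ee_rot: [3.142, 0.0, 1.334]
force: [-1.2, -0.5, 2.6]
width: 0.0001
```

{"api": "drive_tool", "payload": {
  "moves": [
    [0,0,1,0,0,0,1],
    [0,0,2,0,0,0,1],
    [0,0,2,0,0,0,1]
  ]
}}

```text
t: 10.8
eef_pos: [0.5442, 0.075, 0.2067]
ee_rot: [3.142, 0.0, 1.334]
force: [-0.9, -1.0, 5.3]
width: 0.0003
```

{"api": "drive_tool", "payload": {
  "moves": [
    [0,0,1,0,0,0,1],
    [0,0,2,0,0,0,1],
    [0,0,2,0,0,0,1]
  ]
}}

```text
t: 11.18
eef_pos: [0.5442, 0.075, 0.2061]
ee_rot: [3.141, 0.0, 1.335]
force: [-6.5, -1.4, 19.4]
width: 0.0003
```

{"api": "drive_tool", "payload": {
  "moves": [
    [0,0,1,0,0,0,1],
    [0,0,2,0,0,0,1],
    [0,0,2,0,0,0,1]
  ]
}}

```text
t: 11.55
eef_pos: [0.5442, 0.075, 0.2058]
ee_rot: [3.14, -0.0, 1.336]
force: [-12.6, -1.6, 37.1]
width: 0.0005
```

Force was about 5 N just before the hard stop, after some 6 mm of travel, so the key is fully down. Letting go and backing off.

{"api": "drive_tool", "payload": {
  "moves": [
    [0,0,-8,0,0,0,1],
    [0,0,-25,0,0,0,1],
    [0,0,-60,0,0,0,1],
    [0,0,-110,0,0,0,1],
    [-50,-30,-140,0,0,0,1],
    [-100,-50,-140,0,0,0,1],
    [-160,-60,-140,0,0,0,1],
    [-220,-60,-140,0,0,0,1],
    [-280,-60,-140,0,0,0,1],
    [-330,-60,-140,0,0,0,1],
    [-380,-60,-140,0,0,0,1],
    [-380,-60,-140,0,0,0,1]
  ]
}}

```text
t: 13.05
eef_pos: [0.396, -0.2828, 0.3421]
ee_rot: [-3.141, -0.0, 1.33]
force: [-0.2, 0.8, 1.0]
width: 0.0007
```

```bash
python3 - <<'E'
from h import *
print(get_state()["force"])
f=grab_frame("top"); cv2.imwrite("pics/t3.png",cv2.resize(f["img"][130:330,120:500],None,fx=2,fy=2,interpolation=cv2.INTER_CUBIC)[:,:,::-1])
pz=[to_world(f,u,v)[2] for v in range(220,225) for u in range(273,279)]; print("key z",np.median(pz))
d=np.array([[*inv(to_world(f,u,v)),f["img"][v,u].max()] for v in range(160,258) for u in range(200,300) if f["range_z"][v,u]>0])
p=d[(d[:,3]<90)&(d[:,2]>.065)&(d[:,2]<.09)&(abs(d[:,1])<.04)]; print("plate",len(p),p.mean(0) if len(p) else 0)
p=d[(abs(d[:,0])<.006)&(abs(d[:,1]-.044)<.006)]; print("pin z",np.percentile(p[:,2],[10,50,90,100]))
E
```

```text
[-0.17985368  0.77565113  0.95320821]
key z 0.034294106952753034
plate 94 [-8.87523393e-02 -6.22659192e-04  7.51606416e-02  4.02978723e+01]
pin z [0.07464097 0.08852721 0.09221659 0.09580352]
```

View pics/t3.png

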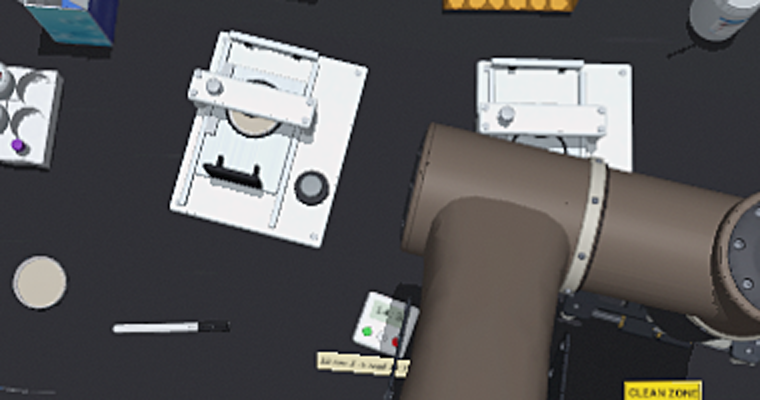

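Plate centre is at x = -88.8 mm, which is 32 mm of travel. The key is back up (34.3 mm against 34.8 mm before), the pin is down and the dish is in its nest (253,113). The arm is clear.

```bash
python3 -c "
from station import *
print(abs(get_state()['qd']).max()); print(job_done())"
```

```text
0.044808351313238785
the job is handed in; nothing more can be done
None
```

I finished the job on the left (loaded) station and handed it in at about 13 s; no verdict was reported. I pushed its shuttle to the end stop and let it spring back onto the stop pin. I then pressed the key right down and let it go.

**Last checks, by top camera and force:**
- **Shuttle:** caught at about 32 mm of travel.
- **Stop pin:** knob at about 89 mm, against 97 mm raised, so it has dropped.
- **Key:** before release it met a hard stop at 5 N after about 6 mm. It is back up, at 34.3 mm against 34.8 mm at the start.
- **Dish:** it shows in its nest in the picture, partly hidden under the bridge; I did not measure its position.
- **Other things:** the spare dish, marker and timer showed no sign of having moved. The arm never went to the empty station, but it blocked the last view of that station's plate and key, and the beaker was out of that picture, so I could not re-check those.
- **Arm:** it stood clear of everything. The wrist force read about 1 N, which is within the noise, and a small joint motion (0.045 rad/s) was still settling when I handed in.

No check failed.

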